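# Click the slat-spacing stop to five

### The job

Set the spacing stop of the wooden-frame jig with its black click dial: first wind the dial gently anticlockwise to its zero end stop without forcing it, then turn it clockwise exactly five clicks from there. Move the stop only through the dial, then throw the red lock lever fully over to the far side, let go, and leave the tools and stock lying around the jig undisturbed.

Things in the scene. Friction and masses are not known exactly. Their poses are not given: they have to be found in the camera images.
- jig: The jig, screwed to the bench: plywood board 190 (x) x 360 (y) x 18 mm; origin: centre of its underside, z up. Blue dial housing, 86 x 86 mm, top 52 mm above the bench, centred at jig x -20, y +115 mm. A fixed light-wood rail lies across it at jig y -35 mm, top 40 mm above the bench. The axes of all its points are parallel to its own.
- dial_grip (a point): Fixed point of the jig on the axis of the black dial, 22 mm above the housing top (74 mm above the bench): a good TCP height to grip it from above. The dial is a round rubber-covered upright knob, 48 mm in diameter, from 3 to 33 mm above the housing top, with a white line on its top. It turns about the vertical; clockwise seen from above raises the setting. It starts 2 to 5 clicks up.
- dial_top (a point): Fixed point on the dial's axis at its top face (85 mm above the bench). 18 clicks a turn (0.349 rad each), 12 in all. Turning out of a click at once takes about 0.35 N m; that falls to 0 midway, then the dial pulls onward with up to 0.35 N m until the next click, where it resists again. Let go within 0.1 rad of a click, it settles there. Gripped with 45 N it does not slip at 1 N m.
- zero_dot (a point): Red dot on the housing top, 34 mm from the dial's axis on its jig -x side (52 mm above the bench): the white line points to it at setting 0. There, at the anticlockwise end, a springy stop adds 0.5 N m at once, and 3 N m more per rad of over-turn, to the click's own torque (0.8 to 1 N m in all). Over-turning it by more than 0.21 rad counts as forcing it; let go, it springs back to 0.
- stop_face (a point): Middle of the top edge, towards the wood rail, of the spacing stop: a sliding aluminium bar 150 (x) x 14 x 24 mm, top 42 mm above the bench, between dial housing and wood rail. At the zero stop this point lies at jig x +8, y +38 mm; each clockwise click moves it 0.5 mm to jig -y, away from the dial (five clicks: y +35.5 mm). The bar must not be pushed directly.
- lock (a joint): Angle of the red lock lever, rad: 0 leaning to jig -x (as it starts), grows as its tip is pushed to jig +x (the far side), end of travel 1.0. Stiff enough to stay where it is left.
- lock_tip (a point): Centre of the red ball (26 mm in diameter) at the tip of the lock lever, 70 mm from its pivot, which lies at jig x 0, y -125 mm, 40 mm above the bench, on a dark block 70 (x) x 50 mm, top 43 mm above the bench. The tip moves in an upright arc 101 to 110 mm above the bench, about 67 mm along jig x in all; 1 to 3 N at the ball moves it.
- clip_box: Open blue box 80 x 110 x 50 mm, loose, to be left alone. Origin: centre of underside.
- driver: Blue electric screwdriver lying down, about 240 mm long and 34 mm thick, loose, to be left alone. Origin on the underside; bit to its +x.
- blocks: Stack of thin wooden blocks 60 x 90 x 48 mm, one loose piece, to be left alone. Origin: centre of underside.
- stop: The same sliding bar; origin: centre of its underside, 7 mm to jig +y of its rail-side face.

How it is judged:
By the outcome, as a careful person would: the job done as asked, in the order asked, and still so for the second after the job is handed in, with the robot touching nothing.
It also fails if it takes over 72 s, if anything falls off the work surface, if the arm or the gripper's body presses on something with over 40 N, if the wrist force passes 120 N, or if a joint passes its speed limit or range.

### The arm

A 6-joint arm with a two-finger parallel gripper is mounted at the origin on the work surface. World frame = base frame: x ahead of the robot, y to its left, z up, the work surface at z = 0. Lengths are in m, angles in rad, forces in N, time in s.
With the tool pointing down it reaches from about 0.35 to 0.975 m from the base axis. Payload 4.9 kg.
Tool frame: the origin (TCP) lies between the finger pads, 19 mm behind the fingertips; this is the grasp point; z points along the fingers, y is the line along which they close (so a half turn about z gives the same grasp; the last joint's range is limited). The gripper opens to 85 mm and grips with 20 to 120 N. Pads are 22 mm wide; open, the fingers measure 114 mm over their backs; the gripper's body (76 mm by 85 mm) begins 54 mm behind the grasp point. The pads swing forward as they close: fully open they stand 13 mm farther back than shut.
Start: joints at [-1.463, 0.053, 1.613, -0, 1.476, -0.119], TCP at [0.141, -0.609, 0.25] pointing down, gripper open.
Joint ranges: [-3.01, 3.01], [-1.01, 2.22], [0.06, 2.58], [-1.02, 4.17], [0.09, 2.62], [-3.14, 3.14]. Speed limits (rad/s): [2.57, 2.57, 3.14, 3.14, 3.14, 3.14].

### API

Orientations are given as a rotation vector (axis times angle).
In Python, from station import ctrl gives the robot as it stands.
- The arm moves only by the shell command python3 -m jog [FORCE], which reads ROWS from standard input. ROWS is a JSON list of rows, 1 to 20 of them, each an object with the fields aperture (the finger opening in m), tx, ty, tz (the shift in fractions of the full range, 1 being 750 mm), ax, ay, az (a rotation vector in shares of pi/2 rad (1.0 is pi/2 rad)); a field left out counts as zero (the opening has to be given); each row is the pose to reach, as a shift and turn from the pose commanded when the command began, along the tool's axes at that moment; what a row does not reach only later rows make up. A row lasts 1/12 s, in which the tool goes at most 0.0417 m and 0.125 rad, less where a joint would pass 70% of its speed; a pose out of reach is approached as far as the arm can. The fingers move at their own pace and stop on an object; FORCE is the grip in N (left out, the last holds). Time passes only in rows, so rows that do not move let the fingers close. It prints the time, the measured TCP pose, the force, the opening and the grip force at its end. Input that does not fit is refused with a message, and nothing moves.
- ctrl.get_obs(): the state, without advancing time (a new reading comes with each control period).
- ctrl.get_image(name): name is "scene" or "top" or "wrist"; returns the picture (480x640x3 uint8, red, green, blue); there is no depth.
- ctrl.camera_params(name): a dict with "fx", "fy", "cx", "cy" (pixels), "T" (4x4, takes a point from camera to world coordinates); the wrist camera has in their place "tool_from_camera" (4x4, takes a point from camera to tool coordinates, whose origin is the TCP and whose axes are the flange's). Camera axes: x right, y down, z forward; pixel columns grow to the right and rows downward; lengths in m; the calibration is good to about 2 mm. A picture is of the moment at which its call begins: read the wrist's pose just before it. camera_params takes no time and is no camera call.
- ctrl.finish_job(): hands the job in; it is judged then, once.
Trained networks look in the newest picture that a camera, given by its name, has taken for a name from the list of things; names that differ only in an ending like _2 or _b are one class to them, and where a whole thing is asked for, a point or a joint stands for the part that bears it (a point fixed in the world has none). Each returns a list of dicts, best first, with "p" (0 to 1); they miss things now and then, are a little off and sometimes report something else, mostly with a low value. They report only what shows in the picture. A call takes as long as a camera call.
- ctrl.find_in(camera, thing): "extent" ([left, top, right, bottom] in pixels, round what is visible of it).
- ctrl.cut_out(camera, thing): "mask" (480x640 bool, what is visible of it) and "extent" ([left, top, right, bottom] in pixels, round what is visible of it).
- ctrl.tip_of(camera, thing): "xy" ([column, row] in pixels: a listed point, or the origin of a listed thing).
The state is a dict: "t": time; "q": joint angles; "dq": joint speeds; "effort": joint torques, N m; "tool_pos": TCP position; "tool_rot": TCP orientation; "contact_force": force on the tool from outside, world axes, zero at the start; "wrist_torque": the same for the moment, N m; "opening": finger opening in m; "grip_force": force on a finger pad.
Only numpy, scipy, OpenCV 4.12 (cv2) and the standard library are available. Lean on these libraries where they do the work, as an engineer would, in place of code of your own. Each camera call takes 0.05 s, during which the arm holds its last target. There are 200 camera calls.

## Working session

There is one attempt and no reset: what is moved stays moved. The work goes in short steps, Python scripts to look and compute and a shell command to move; the robot and the scene stay as the last step left them, time stands still between calls to the robot, and variables do not carry over. Pictures are saved under pics/ and viewed, at most 10 in all, crops included, and the job is handed in when it is done.

```bash
ls; mkdir -p pics
cat > h.py <<'E'
import numpy as np, cv2
from scipy.spatial.transform import Rotation as R
from station import ctrl
def cam(n):
    p=ctrl.camera_params(n)
    if 'T' in p: T=np.array(p['T'])
    else:
        o=ctrl.get_obs(); W=np.eye(4); W[:3,:3]=R.from_rotvec(o['tool_rot']).as_matrix(); W[:3,3]=o['tool_pos']
        T=W@np.array(p['tool_from_camera'])
    return p,T
def ray(c,uv):
    p,T=c; d=T[:3,:3]@np.array([(uv[0]-p['cx'])/p['fx'],(uv[1]-p['cy'])/p['fy'],1]); return T[:3,3],d/np.linalg.norm(d)
def atz(c,uv,z):
    o,d=ray(c,uv); return o+d*(z-o[2])/d[2]
def tri(rs):
    A=sum(np.eye(3)-np.outer(d,d) for o,d in rs); b=sum((np.eye(3)-np.outer(d,d))@o for o,d in rs); return np.linalg.solve(A,b)
def proj(c,X):
    p,T=c; x=np.linalg.inv(T)@np.append(X,1); return [p['fx']*x[0]/x[2]+p['cx'],p['fy']*x[1]/x[2]+p['cy']]
E
python3 - <<'E'
from h import *
np.set_printoptions(precision=4,suppress=True)
o=ctrl.get_obs(); print(o['tool_rot'],o['t'])
C={n:cam(n) for n in('scene','top')}
for n in C:
    cv2.imwrite(f'pics/{n}0.png',ctrl.get_image(n)[:,:,::-1]); print(n,C[n][1])
for t in('jig','dial_grip','dial_top','zero_dot','stop_face','lock_tip','clip_box','driver','blocks'):
    r=[]
    for n in C:
        d=ctrl.tip_of(n,t)
        if d: r.append(ray(C[n],d[0]['xy'])); print(t,n,np.round(d[0]['xy'],1),round(d[0]['p'],2))
    if len(r)==2: print('  ',tri(r))
E
```

```text
pics
[-3.1194 -0.3552 -0.    ] 0.0
scene [[-0.6518  0.4992 -0.571   1.1808]
 [ 0.7581  0.408  -0.5087  0.5891]
 [-0.021  -0.7644 -0.6444  0.7835]
 [ 0.      0.      0.      1.    ]]
top [[-0.028  -0.9889  0.1456  0.3864]
 [-0.9993  0.0311  0.0185 -0.0061]
 [-0.0228 -0.145  -0.9892  1.1592]
 [ 0.      0.      0.      1.    ]]
jig top [332.7 265.4] 0.6
dial_grip scene [361.3 227.7] 0.94
dial_grip top [283.4 273.2] 0.87
   [0.4693 0.0947 0.0795]
dial_top scene [361.  229.5] 0.73
dial_top top [284.6 275.2] 0.63
   [0.4655 0.0922 0.0708]
zero_dot scene [371.8 230.3] 0.8
zero_dot top [287.9 288.7] 0.88
   [0.4311 0.091  0.0461]
stop_face scene [323.8 231.6] 0.95
stop_face top [316.5 260.8] 0.54
   [0.4998 0.016  0.047 ]
lock_tip scene [283.9 177.9] 0.61
lock_tip top [388.3 270.2] 0.62
   [ 0.4626 -0.1453  0.1022]
clip_box top [489.4 287.5] 0.95
driver scene [262.4 322.8] 0.72
driver top [293.5 169.4] 0.71
   [0.748  0.0699 0.0053]
blocks scene [505.9 309.4] 0.81
blocks top [166.2 300.8] 0.67
   [ 0.4118  0.4073 -0.0047]
```

Run:
```python
import cv2
a=cv2.imread('pics/top0.png');cv2.imwrite('pics/topc.png',cv2.resize(a[140:360,120:540],None,fx=1.9,fy=1.9,interpolation=2))
```

```text
(no output)
```

View pics/topc.png

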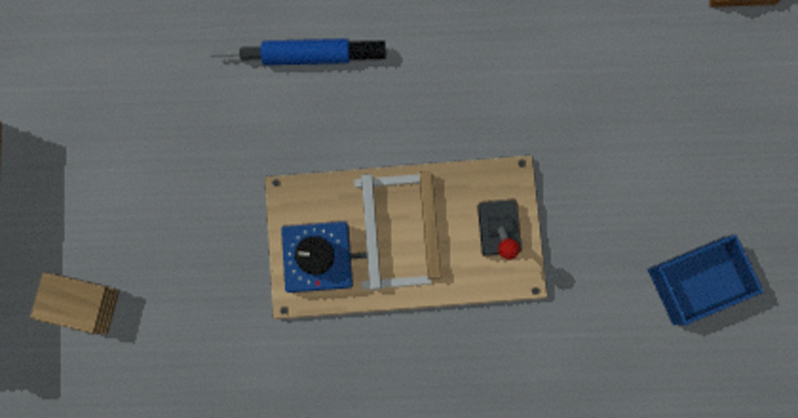

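View pics/scene0.png

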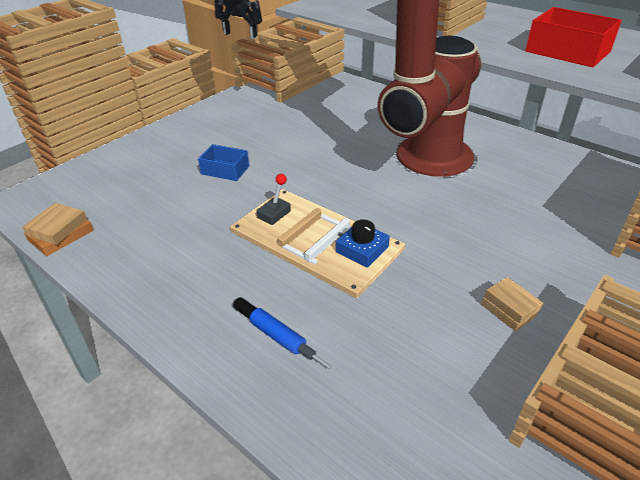

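The jig lies nearly parallel to the world axes. The dial is at crop (316,256), with its white line pointing left (+y) about 4–5 clicks from the red dot at (318,282). The red ball is at (509,248) leaning to −x. The loose items are well clear. I'll move over the dial.

Careful with the scale: shifts go in shares of 750 mm and turns go in shares of pi/2 rad. That gives: -0.61 m / 0.75 = -0.8133, 0.353 m / 0.75 = 0.4707.

```bash
echo '[{"aperture":0.085, "tx":0.4707, "ty":-0.3827}, {"aperture":0.085, "tx":0.4707, "ty":-0.3827}, {"aperture":0.085, "tx":0.4707, "ty":-0.3827}, {"aperture":0.085, "tx":0.4707, "ty":-0.3827}, {"aperture":0.085, "tx":0.4707, "ty":-0.3827}, {"aperture":0.085, "tx":0.4707, "ty":-0.3827}, {"aperture":0.085, "tx":0.4707, "ty":-0.3827}, {"aperture":0.085, "tx":0.4707, "ty":-0.3827}, {"aperture":0.085, "tx":0.4707, "ty":-0.3827}, {"aperture":0.085, "tx":0.4707, "ty":-0.3827}, {"aperture":0.085, "tx":0.634, "ty":-0.8133}, {"aperture":0.085, "tx":0.634, "ty":-0.8133}, {"aperture":0.085, "tx":0.634, "ty":-0.8133}, {"aperture":0.085, "tx":0.634, "ty":-0.8133}, {"aperture":0.085, "tx":0.634, "ty":-0.8133}, {"aperture":0.085, "tx":0.634, "ty":-0.8133}, {"aperture":0.085, "tx":0.634, "ty":-0.8133}, {"aperture":0.085, "tx":0.634, "ty":-0.8133}, {"aperture":0.085, "tx":0.634, "ty":-0.8133}, {"aperture":0.085, "tx":0.634, "ty":-0.8133}]' | python3 -m jog 45
cat > look.py <<'E'
import sys
from h import *
np.set_printoptions(precision=4,suppress=True)
o=ctrl.get_obs(); print(o['t'],o['tool_pos'],o['tool_rot'],o['q'])
c=cam('wrist'); im=ctrl.get_image('wrist'); cv2.imwrite(f'pics/{sys.argv[1]}.png',im[:,:,::-1])
print(ctrl.camera_params('wrist')['tool_from_camera'])
for t in sys.argv[2:]:
    d=ctrl.tip_of('wrist',t)
    if d: print(t,np.round(d[0]['xy'],1),round(d[0]['p'],2),*ray(c,d[0]['xy']),[atz(c,d[0]['xy'],z)[:2] for z in (.052,.074,.085,.105)])
E
python3 look.py w1 dial_grip dial_top zero_dot stop_face
```

```text
t: 2.67
tool_pos: [0.4667, 0.0978, 0.2503]
tool_rot: [-3.118, -0.366, -0.002]
contact_force: [-0.1, 0.1, -0.3]
opening: 0.0851
grip_force: 0.0
2.6667 [0.4667 0.0978 0.2503] [-3.1176 -0.3663 -0.0015] [ 0.0489 -0.3154  1.9465  0.0027  1.5097  1.3857]
[[ 0.0003 -0.9625 -0.2712  0.0691]
 [ 1.     -0.0001  0.0013  0.0007]
 [-0.0013 -0.2712  0.9625 -0.1239]
 [ 0.      0.      0.      1.    ]]
dial_grip [320.3 228.2] 0.59 [0.5341 0.1129 0.3743] [-0.2173 -0.0665 -0.9738] [array([0.4621, 0.0909]), array([0.467 , 0.0924]), array([0.4695, 0.0931]), array([0.474 , 0.0945])]
dial_top [318.8 232. ] 0.81 [0.5341 0.1129 0.3743] [-0.2292 -0.0647 -0.9712] [array([0.458 , 0.0914]), array([0.4632, 0.0929]), array([0.4658, 0.0936]), array([0.4705, 0.0949])]
zero_dot [317.3 232.4] 0.26 [0.5341 0.1129 0.3743] [-0.2314 -0.0606 -0.971 ] [array([0.4573, 0.0928]), array([0.4625, 0.0941]), array([0.4651, 0.0948]), array([0.4699, 0.0961])]
stop_face [400.8 205.7] 0.67 [0.5341 0.1129 0.3743] [-0.0944 -0.2762 -0.9565] [array([0.5022, 0.0198]), array([0.5044, 0.0262]), array([0.5055, 0.0293]), array([0.5075, 0.0351])]
```

View pics/w1.png

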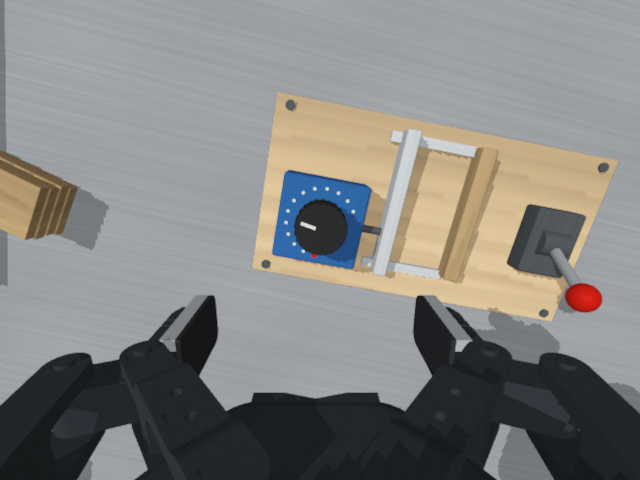

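The wrist view shows the dial at about (320,228), with its white line from (301,223) to (316,229), the red dot at (314,255), and the ball at (584,298). Next I'll measure the jig yaw and the line angle.

Run:
```python
from h import *
np.set_printoptions(precision=4,suppress=True)
c=cam('wrist'); im=cv2.imread('pics/w1.png').astype(int)
cr=[atz(c,p,.018)[:2] for p in [(278,93),(617,160),(552,320),(254,269)]]
print(cr,np.mean(cr,0))
A=lambda v:np.arctan2(v[1],v[0])
print('yaw y-edges',A(cr[0]-cr[1])-np.pi/2,A(cr[3]-cr[2])-np.pi/2,'x',A(cr[0]-cr[3]),A(cr[1]-cr[2]))
m=(im.min(2)>130); yy,xx=np.nonzero(m[208:248,297:343]); P=np.array([atz(c,(x+297,y+208),.085)[:2] for x,y in zip(xx,yy)])
print(len(P),P.mean(0)); u=np.linalg.svd(P-P.mean(0))[2][0]; print('line',A(u),'from dial',A(P.mean(0)-[.467,.093]))
# dial top circle centre: dark pixels
r=im[180:270,275:370]; k=(r.max(2)<60).astype(np.uint8); n,l,s,ce=cv2.connectedComponentsWithStats(k); i=1+s[1:,4].argmax(); print(s[i],ce[i]+[275,180])
red=(im[:,:,2]>150)&(im[:,:,1]<60)&(im[:,:,0]<60); n,l,s,ce=cv2.connectedComponentsWithStats(red.astype(np.uint8))
for j in range(1,n): print('red',s[j],ce[j],atz(c,ce[j],.052),atz(c,ce[j],.105))
o=ctrl.get_obs(); print(o['tool_pos'],ctrl.get_obs()['wrist_torque'])
```

```text
[array([0.5781, 0.1532]), array([ 0.594 , -0.2029]), array([ 0.4066, -0.2132]), array([0.3911, 0.1439])] [ 0.4925 -0.0297]
yaw y-edges 0.04463409574732835 0.043466014994258284 x 0.049256575794478896 0.05471416574450876
67 [0.4692 0.0975]
line -1.6953349287593251 from dial 1.1052380484281195
[  19   20   53   55 2146] [320.9376 227.1128]
red [312 254   4   3  10] [313.3 255.2] [0.4329 0.0842 0.052 ] [0.4496 0.0878 0.105 ]
red [569 284  33  28 709] [584.6361 297.5797] [ 0.451  -0.2055  0.052 ] [ 0.4647 -0.1542  0.105 ]
[0.4666 0.0912 0.25  ] [0.0597 0.0061 0.0289]
```

```bash
python3 look.py w2 dial_grip dial_top zero_dot lock_tip
python3 - <<'E'
from h import *
np.set_printoptions(precision=4,suppress=True)
c=cam('wrist'); im=cv2.imread('pics/w2.png').astype(int)
k=(im.max(2)<60).astype(np.uint8); k[290:]=0; n,l,s,ce=cv2.connectedComponentsWithStats(k); i=1+s[1:,4].argmax(); print(s[i],ce[i])
x,y,w,h=s[i][:4]
cs=cv2.findContours((l==i).astype(np.uint8),0,1)[0][0]; (cx,cy),rr=cv2.minEnclosingCircle(cs); print(cx,cy,rr,atz(c,(cx,cy),.072),atz(c,(cx,cy),.08))
m=(im.min(2)>130)&(l!=i); yy,xx=np.nonzero(m[y+4:y+h-4,x+4:x+w-4]); P=np.array([atz(c,(a+x+4,b+y+4),.085)[:2] for a,b in zip(xx,yy)]); u=np.linalg.svd(P-P.mean(0))[2][0]; print(len(P),'line',np.arctan2(u[1],u[0]),P.mean(0))
red=(im[:,:,2]>150)&(im[:,:,1]<60)&(im[:,:,0]<60); n,l,s,ce=cv2.connectedComponentsWithStats(red.astype(np.uint8))
for j in range(1,n): print('red',ce[j],atz(c,ce[j],.052),atz(c,ce[j],.105))
E
```

```text
2.9167 [0.4666 0.0912 0.25  ] [ 3.1212  0.3531 -0.0002] [ 0.0366 -0.318   1.9491 -0.0005  1.5107  1.3821]
[[ 0.0003 -0.9625 -0.2712  0.0692]
 [ 1.     -0.0001  0.0013  0.0006]
 [-0.0013 -0.2712  0.9625 -0.1239]
 [ 0.      0.      0.      1.    ]]
dial_grip [315.1 224.4] 0.81 [0.5342 0.1061 0.3739] [-0.2113 -0.0501 -0.9761] [array([0.4645, 0.0896]), array([0.4693, 0.0907]), array([0.4716, 0.0913]), array([0.476 , 0.0923])]
dial_top [314. 230.] 0.92 [0.5342 0.1061 0.3739] [-0.228  -0.0505 -0.9723] [array([0.4587, 0.0894]), array([0.4639, 0.0905]), array([0.4664, 0.0911]), array([0.4711, 0.0921])]
zero_dot [307.5 250.2] 0.98 [0.5342 0.1061 0.3739] [-0.2894 -0.0445 -0.9562] [array([0.4368, 0.0911]), array([0.4434, 0.0922]), array([0.4468, 0.0927]), array([0.4528, 0.0936])]
lock_tip [574.4 290.2] 0.84 [0.5342 0.1061 0.3739] [-0.1747 -0.6681 -0.7232] [array([ 0.4564, -0.1913]), array([ 0.4618, -0.1709]), array([ 0.4644, -0.1608]), array([ 0.4692, -0.1423])]
[ 287  198   53   55 2159] [313.3942 225.271 ]
312.7253723144531 225.007568359375 27.41795539855957 [0.4679 0.0927 0.072 ] [0.4697 0.0931 0.08  ]
70 line -2.237959557591796 [0.4688 0.1048]
red [306.8333 253.6667] [0.4332 0.0911 0.052 ] [0.4498 0.0935 0.105 ]
red [577.8812 293.3635] [ 0.4539 -0.1963  0.052 ] [ 0.4671 -0.1465  0.105 ]
```

Converted, 0.174 m / 0.75 = 0.232, -0.001 m / 0.75 = -0.0013.

```bash
echo '[{"aperture":0.085, "tx":0.0013, "ty":-0.0013, "tz":0.232}, {"aperture":0.085, "tx":0.0013, "ty":-0.0013, "tz":0.232}, {"aperture":0.085, "tx":0.0013, "ty":-0.0013, "tz":0.232}, {"aperture":0.085, "tx":0.0013, "ty":-0.0013, "tz":0.232}, {"aperture":0.085, "tx":0.0013, "ty":-0.0013, "tz":0.232}, {"aperture":0.085, "tx":0.0013, "ty":-0.0013, "tz":0.232}, {"aperture":0.085, "tx":0.0013, "ty":-0.0013, "tz":0.232}, {"aperture":0.085, "tx":0.0013, "ty":-0.0013, "tz":0.232}]' | python3 -m jog 50
echo '[{"aperture":0.03}, {"aperture":0.03}, {"aperture":0.03}, {"aperture":0.03}, {"aperture":0.03}, {"aperture":0.03}, {"aperture":0.03}, {"aperture":0.03}]' | python3 -m jog 50
cat > s.py <<'E'
from h import *
o=ctrl.get_obs();M=R.from_rotvec(o['tool_rot']).as_matrix()
print('yaw',round(np.arctan2(M[1,0],M[0,0]),4),'q6',round(o['q'][5],3),'F',np.round(o['contact_force'],1),'M',np.round(o['wrist_torque'],2),'pos',np.round(o['tool_pos'],4))
E
python3 s.py
```

```text
t: 3.83
tool_pos: [0.47, 0.0934, 0.0794]
tool_rot: [3.121, 0.355, 0.009]
contact_force: [0.0, -0.1, 0.9]
opening: 0.0851
grip_force: 0.0
t: 4.5
tool_pos: [0.4685, 0.0939, 0.078]
tool_rot: [-3.121, -0.355, -0.003]
contact_force: [-1.3, 0.5, 7.9]
opening: 0.0465
grip_force: 50.6
yaw 0.2268 q6 1.385 F [-1.3  0.5  7.9] M [0.19 0.43 0.02] pos [0.4685 0.0939 0.078 ]
```

Converted, -0.7 rad / 1.5708 = -0.4456.

```bash
echo '[{"aperture":0.03, "az":-0.0637}, {"aperture":0.03, "az":-0.1273}, {"aperture":0.03, "az":-0.191}, {"aperture":0.03, "az":-0.2546}, {"aperture":0.03, "az":-0.3183}, {"aperture":0.03, "az":-0.382}, {"aperture":0.03, "az":-0.4456}, {"aperture":0.03, "az":-0.4456}, {"aperture":0.03, "az":-0.4456}]' | python3 -m jog ; python3 s.py
echo '[{"aperture":0.03, "az":-0.0637}, {"aperture":0.03, "az":-0.1273}, {"aperture":0.03, "az":-0.191}, {"aperture":0.03, "az":-0.2546}, {"aperture":0.03, "az":-0.3183}, {"aperture":0.03, "az":-0.382}, {"aperture":0.03, "az":-0.4456}, {"aperture":0.03, "az":-0.4456}, {"aperture":0.03, "az":-0.4456}]' | python3 -m jog ; python3 s.py
```

```text
t: 5.25
tool_pos: [0.468, 0.0945, 0.078]
tool_rot: [-2.809, -1.403, -0.003]
contact_force: [-4.1, 2.1, 9.6]
opening: 0.0466
grip_force: 50.7
yaw 0.9268 q6 0.685 F [-4.1  2.1  9.6] M [ 0.59  0.74 -0.01] pos [0.468  0.0945 0.078 ]
t: 6.0
tool_pos: [0.4673, 0.0947, 0.078]
tool_rot: [-2.156, -2.281, -0.001]
contact_force: [-7.5, 4.1, 10.7]
opening: 0.0468
grip_force: 51.1
yaw 1.6268 q6 -0.015 F [-7.5  4.1 10.7] M [ 0.68  1.31 -0.02] pos [0.4673 0.0947 0.078 ]
```

Converted, -0.17 rad / 1.5708 = -0.1082.

```bash
echo '[{"aperture":0.03, "az":-0.0637}, {"aperture":0.03, "az":-0.1082}, {"aperture":0.03, "az":-0.1082}]' | python3 -m jog |head -1; python3 s.py; echo '[{"aperture":0.03, "az":-0.0573}, {"aperture":0.03, "az":-0.1082}, {"aperture":0.03, "az":-0.1082}]' | python3 -m jog |head -1; python3 s.py
python3 look.py w3 zero_dot stop_face
```

```text
t: 6.25
yaw 1.7993 q6 -0.187 F [-8.   3.3 10.7] M [0.63 1.43 0.08] pos [0.4671 0.0947 0.078 ]
t: 6.5
yaw 1.9696 q6 -0.357 F [-9.6  4.2 12. ] M [0.55 1.53 0.09] pos [0.467  0.0946 0.078 ]
6.5 [0.467  0.0946 0.078 ] [-1.7356 -2.6146 -0.0006] [ 0.0423 -0.1307  2.0945  0.0025  1.1803 -0.3574]
[[ 0.0003 -0.9628 -0.2702  0.0674]
 [ 1.      0.0008 -0.002   0.0008]
 [ 0.0021 -0.2702  0.9628 -0.1239]
 [ 0.      0.      0.      1.    ]]
zero_dot [248.4 273.4] 0.83 [0.4419 0.1568 0.2022] [-0.0488 -0.3972 -0.9164] [array([0.4339, 0.0917]), array([0.435 , 0.1012]), array([0.4356, 0.106 ]), array([0.4367, 0.1147])]
```

View pics/w3.png

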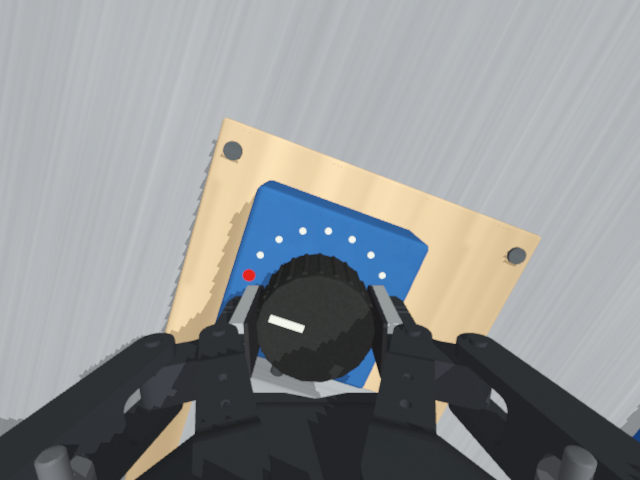

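The line runs from (269,319) to (304,329), pointing towards the red dot's side at (249,275). The dial has not slipped in the grip. I'll feel for the stop in small steps.

```bash
python3 - <<'E'
from h import *
c=cam('wrist');v=atz(c,(269,319),.085)-atz(c,(304,329),.085);print('line',np.arctan2(v[1],v[0])%6.283,'zero~',3.19)
E
echo '[{"aperture":0.03, "az":-0.0191}, {"aperture":0.03, "az":-0.0191}]' | python3 -m jog|head -1; python3 s.py;echo '[{"aperture":0.03, "az":-0.0191}, {"aperture":0.03, "az":-0.0191}]' | python3 -m jog|head -1; python3 s.py
```

```text
line 3.2299889747418438 zero~ 3.19
t: 6.82
yaw 1.9964 q6 -0.384 F [-8.   3.3 12.4] M [ 0.46  1.6  -0.44] pos [0.4669 0.0946 0.078 ]
t: 6.98
yaw 2.0254 q6 -0.414 F [-8.9  4.  11.9] M [ 0.52  1.55 -0.62] pos [0.4669 0.0946 0.078 ]
```

Converted, -0.03 rad / 1.5708 = -0.0191.

```bash
echo '[{"aperture":0.03, "az":-0.0191}, {"aperture":0.03, "az":-0.0191}]' | python3 -m jog|head -1; python3 s.py;echo '[{"aperture":0.03, "az":-0.0127}, {"aperture":0.03, "az":-0.0127}]' | python3 -m jog|head -1; python3 s.py
```

```text
t: 7.15
yaw 2.0553 q6 -0.444 F [-9.1  2.4 13.1] M [ 0.49  1.51 -0.82] pos [0.4668 0.0946 0.078 ]
t: 7.32
yaw 2.0749 q6 -0.463 F [-8.9  3.4 13.7] M [ 0.55  1.58 -0.85] pos [0.4668 0.0946 0.078 ]
```

Converted, 1.1 rad / 1.5708 = 0.7003.

```bash
echo '[{"aperture":0.03, "az":0.0637}, {"aperture":0.03, "az":0.1273}, {"aperture":0.03, "az":0.191}, {"aperture":0.03, "az":0.2546}, {"aperture":0.03, "az":0.3183}, {"aperture":0.03, "az":0.382}, {"aperture":0.03, "az":0.4456}, {"aperture":0.03, "az":0.5093}, {"aperture":0.03, "az":0.573}, {"aperture":0.03, "az":0.6366}, {"aperture":0.03, "az":0.7003}, {"aperture":0.03, "az":0.7003}]' | python3 -m jog |head -1; python3 s.py
echo '[{"aperture":0.03, "az":0.0637}, {"aperture":0.03, "az":0.1273}, {"aperture":0.03, "az":0.191}, {"aperture":0.03, "az":0.2546}, {"aperture":0.03, "az":0.3183}, {"aperture":0.03, "az":0.382}, {"aperture":0.03, "az":0.4456}, {"aperture":0.03, "az":0.4762}, {"aperture":0.03, "az":0.4762}, {"aperture":0.03, "az":0.4762}]' | python3 -m jog |head -1; python3 s.py
python3 look.py w4 stop_face
python3 - <<'E'
from h import *
c=cam('wrist'); im=cv2.imread('pics/w4.png').astype(int)
m=(im.min(2)>150)[300:350,262:372]; yy,xx=np.nonzero(m); P=np.array([atz(c,(a+262,b+300),.085)[:2] for a,b in zip(xx,yy)]); u=np.linalg.svd(P-P.mean(0))[2][0]; print(len(P),'line',np.arctan2(u[1],u[0]),'expect 1.446 (or -1.695)')
E
```

```text
t: 8.32
yaw 0.9718 q6 0.64 F [-4.5  2.8  9.1] M [ 0.55  0.71 -0.54] pos [0.468  0.0945 0.078 ]
t: 9.15
yaw 0.2286 q6 1.383 F [-2.6  0.2  7.7] M [ 0.12  0.41 -0.03] pos [0.4685 0.0939 0.0781]
9.15 [0.4685 0.0939 0.0781] [-3.1206 -0.3582 -0.0033] [ 0.0415 -0.1302  2.0939  0.0007  1.1758  1.3834]
[[ 0.0003 -0.9625 -0.2712  0.0691]
 [ 1.     -0.0001  0.0013  0.0006]
 [-0.0013 -0.2712  0.9625 -0.1239]
 [ 0.      0.      0.      1.    ]]
stop_face [478.2 263.9] 0.9 [0.5357 0.1088 0.2021] [-0.1879 -0.4958 -0.8478] [array([0.5024, 0.021 ]), array([0.5073, 0.0339]), array([0.5098, 0.0403]), array([0.5142, 0.052 ])]
263 line -1.6933359449612726 expect 1.446 (or -1.695)
```

Back at the same line angle as the start, five clicks, with near-zero torque. Releasing and lifting.

Converted, -0.17 m / 0.75 = -0.2267.

```bash
echo '[{"aperture":0.085}, {"aperture":0.085}, {"aperture":0.085}, {"aperture":0.085}, {"aperture":0.085}, {"aperture":0.085}, {"aperture":0.085}, {"aperture":0.085}]' | python3 -m jog
echo '[{"aperture":0.085, "tz":-0.2267}, {"aperture":0.085, "tz":-0.2267}, {"aperture":0.085, "tz":-0.2267}, {"aperture":0.085, "tz":-0.2267}, {"aperture":0.085, "tz":-0.2267}, {"aperture":0.085, "tz":-0.2267}, {"aperture":0.085, "tz":-0.2267}, {"aperture":0.085, "tz":-0.2267}, {"aperture":0.085, "tz":-0.2267}]' | python3 -m jog
python3 look.py w5 lock_tip
python3 - <<'E'
from h import *
c=cam('wrist'); a=cv2.imread('pics/w5.png'); im=a.astype(int)
m=(im.min(2)>130)[212:240,296:332]; yy,xx=np.nonzero(m); P=np.array([atz(c,(p+296,q+212),.085)[:2] for p,q in zip(xx,yy)]); u=np.linalg.svd(P-P.mean(0))[2][0]; print(len(P),'line',np.arctan2(u[1],u[0]),P.mean(0))
r=[]
for n in('scene','top'):
    k=cam(n); i=ctrl.get_image(n).astype(int); red=(i[:,:,0]>140)&(i[:,:,1]<60)&(i[:,:,2]<60)
    t=ctrl.find_in(n,'lock_tip')
    N,l,s,ce=cv2.connectedComponentsWithStats(red.astype(np.uint8))
    for j in range(1,N):
        if 10<s[j][4]<400: print(n,s[j],ce[j])
    d=ctrl.tip_of(n,'lock_tip'); print(t[0]['extent'],d[0]['xy'])
cv2.imwrite('pics/w5c.png',cv2.resize(a[140:340,240:640],None,fx=2,fy=2))
E
```

```text
t: 9.92
tool_pos: [0.4674, 0.0935, 0.0759]
tool_rot: [-3.121, -0.359, 0.0]
contact_force: [0.3, -0.7, -0.6]
opening: 0.0848
grip_force: 0.0
t: 10.67
tool_pos: [0.4663, 0.0935, 0.2435]
tool_rot: [-3.121, -0.359, 0.007]
contact_force: [-0.2, 0.2, -1.2]
opening: 0.085
grip_force: 0.0
10.6667 [0.4663 0.0935 0.2435] [-3.1208 -0.3585  0.0067] [ 0.0411 -0.3109  1.9543 -0.      1.5025  1.3832]
[[ 0.0003 -0.9625 -0.2712  0.0691]
 [ 1.     -0.0001  0.0013  0.0006]
 [-0.0013 -0.2712  0.9625 -0.1239]
 [ 0.      0.      0.      1.    ]]
lock_tip [582.3 295.6] 0.56 [0.5344 0.1085 0.3671] [-0.1808 -0.6806 -0.71  ] [array([ 0.4541, -0.1936]), array([ 0.4597, -0.1725]), array([ 0.4625, -0.1619]), array([ 0.4676, -0.1427])]
67 line -1.706874702001098 [0.4696002  0.10424576]
scene [276 174  10  10  84] [280.6547619  178.57142857]Traceback (most recent call last):
  File "<stdin>", line 11, in <module>
IndexError: list index out of range
```

Converted, 0.2247 m / 0.75 = 0.2996, -0.1065 m / 0.75 = -0.142, 0.178 rad / 1.5708 = 0.1133.

```bash
echo '[{"aperture":0, "tx":-0.142, "ty":0.2996, "az":0.0573}, {"aperture":0, "tx":-0.142, "ty":0.2996, "az":0.1133}, {"aperture":0, "tx":-0.142, "ty":0.2996, "az":0.1133}, {"aperture":0, "tx":-0.142, "ty":0.2996, "az":0.1133}, {"aperture":0, "tx":-0.142, "ty":0.2996, "az":0.1133}, {"aperture":0, "tx":-0.142, "ty":0.2996, "az":0.1133}, {"aperture":0, "tx":-0.142, "ty":0.2996, "az":0.1133}, {"aperture":0, "tx":-0.142, "ty":0.2996, "az":0.1133}, {"aperture":0, "tx":-0.142, "ty":0.2996, "az":0.1133}, {"aperture":0, "tx":-0.142, "ty":0.2996, "az":0.1133}, {"aperture":0, "tx":-0.142, "ty":0.2996, "az":0.1133}]' | python3 -m jog 30
python3 s.py; python3 look.py w6 lock_tip
python3 - <<'E'
from h import *
np.set_printoptions(precision=4,suppress=True)
c=cam('wrist'); im=cv2.imread('pics/w6.png').astype(int)
red=(im[:,:,2]>140)&(im[:,:,1]<70)&(im[:,:,0]<70); n,l,s,ce=cv2.connectedComponentsWithStats(red.astype(np.uint8)); 
for j in range(1,n):
  if s[j][4]>100: print(s[j],ce[j],atz(c,ce[j],.101)); W=ray(c,ce[j])
print('tri w/ scene',tri([W,ray(cam('scene'),(280.65,178.57))]))
E
```

```text
t: 11.83
tool_pos: [0.415, -0.1482, 0.2459]
tool_rot: [-3.14, -0.084, 0.0]
contact_force: [-0.1, -0.2, -0.0]
opening: 0.0002
grip_force: 0.0
yaw 0.0533 q6 1.005 F [-0.1 -0.2 -0. ] M [ 0.02 -0.02  0.03] pos [ 0.415  -0.1482  0.2459]
11.8333 [ 0.415  -0.1482  0.2459] [-3.1402 -0.0838  0.0003] [-0.5122 -0.4119  2.0261  0.0002  1.5277  1.0052]
[[ 0.0003 -0.9626 -0.2709  0.0692]
 [ 1.     -0.0002  0.0016  0.0005]
 [-0.0016 -0.2709  0.9626 -0.1239]
 [ 0.      0.      0.      1.    ]]
lock_tip [316.2 170.8] 0.62 [ 0.4842 -0.145   0.3698] [-0.0604 -0.0076 -0.9981] [array([ 0.465 , -0.1474]), array([ 0.4663, -0.1472]), array([ 0.467 , -0.1472]), array([ 0.4682, -0.147 ])]
[301 157  32  33 791] [316.5183 172.5714] [ 0.4666 -0.1475  0.101 ]
tri w/ scene [ 0.4662 -0.1472  0.1006]
```

View pics/w6.png

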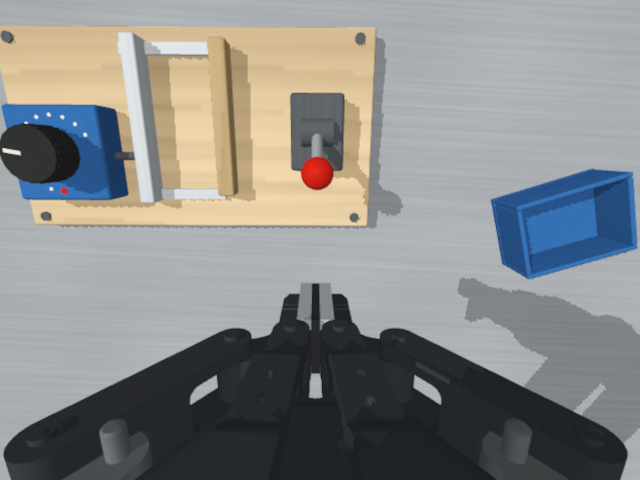

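The fingers (316,300) line up with the red ball (317,173). I'll descend behind it and push.

Converted, 0.134 m / 0.75 = 0.1787.

```bash
echo '[{"aperture":0, "tz":0.1787}, {"aperture":0, "tz":0.1787}, {"aperture":0, "tz":0.1787}, {"aperture":0, "tz":0.1787}, {"aperture":0, "tz":0.1787}, {"aperture":0, "tz":0.1787}]' | python3 -m jog|grep -v rot
echo '[{"aperture":0, "tx":0.0267}, {"aperture":0, "tx":0.04}, {"aperture":0, "tx":0.0533}, {"aperture":0, "tx":0.0667}, {"aperture":0, "tx":0.08}, {"aperture":0, "tx":0.0933}, {"aperture":0, "tx":0.104}, {"aperture":0, "tx":0.112}, {"aperture":0, "tx":0.112}]' | python3 -m jog
python3 - <<'E'
from h import *
print(ctrl.tip_of('wrist','lock_tip') if ctrl.get_image('wrist') is not None else 0)
E
```

```text
t: 12.43
tool_pos: [0.4154, -0.1494, 0.1132]
contact_force: [0.2, -0.5, -0.2]
opening: -0.0001
grip_force: 0.0
t: 13.18
tool_pos: [0.4998, -0.1452, 0.1123]
tool_rot: [3.14, 0.08, 0.002]
contact_force: [-1.2, -0.5, 0.2]
opening: 0.0002
grip_force: 0.0
[{'xy': [312.7, 257.9], 'p': 0.62}]
```

Converted, 0.005 m / 0.75 = 0.0067.

```bash
echo '[{"aperture":0, "tx":0.0067}, {"aperture":0, "tx":0.0067}, {"aperture":0, "tx":0.0067}]' | python3 -m jog|grep -E 'pos|force';echo '[{"aperture":0, "tx":0.0053}, {"aperture":0, "tx":0.0053}, {"aperture":0, "tx":0.0053}]' | python3 -m jog|grep -E 'pos|force'; echo '[{"aperture":0, "tx":0.004}, {"aperture":0, "tx":0.004}, {"aperture":0, "tx":0.004}]' | python3 -m jog|grep -E 'pos|force'
```

```text
tool_pos: [0.5035, -0.1449, 0.1119]
contact_force: [0.9, -0.4, 0.0]
grip_force: 0.0
tool_pos: [0.5077, -0.1447, 0.112]
contact_force: [-0.6, -0.2, -1.1]
grip_force: 0.1
tool_pos: [0.5091, -0.1446, 0.1117]
contact_force: [-6.9, -0.9, 4.0]
grip_force: 3.4
```

Converted, 0.002 m / 0.75 = 0.0027.

```bash
echo '[{"aperture":0, "tx":0.0027}, {"aperture":0, "tx":0.0027}, {"aperture":0, "tx":0.0027}]' | python3 -m jog|grep -E 'pos|force'
echo '[{"aperture":0, "tx":-0.0533}, {"aperture":0, "tx":-0.12}, {"aperture":0, "tx":-0.12}, {"aperture":0, "tx":-0.12, "tz":-0.1867}, {"aperture":0, "tx":-0.12, "tz":-0.1867}, {"aperture":0, "tx":-0.12, "tz":-0.1867}, {"aperture":0, "tx":-0.12, "tz":-0.1867}, {"aperture":0, "tx":-0.12, "tz":-0.1867}, {"aperture":0, "tx":-0.12, "tz":-0.1867}]' | python3 -m jog|grep -E 't:|pos|force'
python3 look.py w7 lock_tip
python3 - <<'E'
from h import *
np.set_printoptions(precision=4,suppress=True)
c=cam('wrist'); im=cv2.imread('pics/w7.png').astype(int)
red=(im[:,:,2]>140)&(im[:,:,1]<70)&(im[:,:,0]<70); n,l,s,ce=cv2.connectedComponentsWithStats(red.astype(np.uint8)); 
for j in range(1,n):
  if s[j][4]>100: print(s[j],ce[j],atz(c,ce[j],.101),'expect x .533')
E
```

```text
tool_pos: [0.5094, -0.1446, 0.1116]
contact_force: [-14.1, -0.4, 7.8]
grip_force: 6.9
t: 15.03
tool_pos: [0.4235, -0.1494, 0.2536]
tool_rot: [3.139, 0.08, 0.005]
contact_force: [-0.8, 0.1, 0.1]
grip_force: 0.0
15.0333 [ 0.4235 -0.1494  0.2536] [3.1389 0.0797 0.0053] [-0.5053 -0.3953  2.0013  0.0002  1.5318  1.0147]
[[ 0.0003 -0.9626 -0.2709  0.0692]
 [ 1.     -0.0002  0.0016  0.0005]
 [-0.0016 -0.2709  0.9626 -0.1239]
 [ 0.      0.      0.      1.    ]]
lock_tip [313.4  93.6] 0.93 [ 0.4923 -0.1462  0.3778] [ 0.1503  0.0091 -0.9886] [array([ 0.5418, -0.1432]), array([ 0.5385, -0.1434]), array([ 0.5368, -0.1435]), array([ 0.5338, -0.1437])]
[299  78  32  33 830] [313.7867  93.8337] [ 0.5315 -0.1428  0.101 ] expect x .533
```

View pics/w7.png

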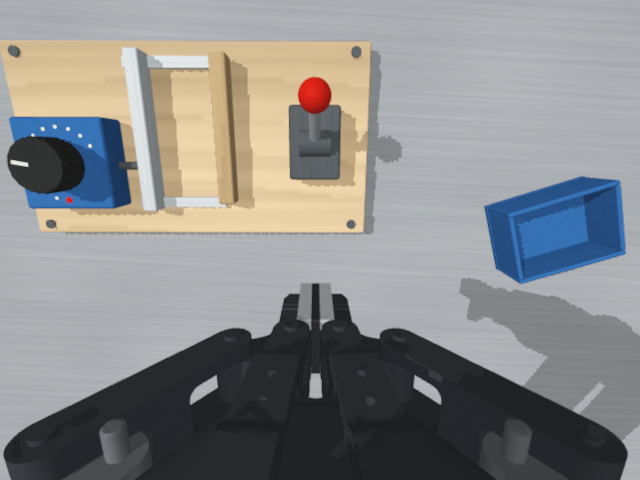

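The red ball is now on the far side at (314,95) against its end stop. The dial line at (18,163) is unchanged and the gripper is clear.

```bash
python3 -c "
from station import ctrl
print(ctrl.finish_job())"
```

```text
the job is handed in; nothing more can be done
None
```

I wound the dial to its zero stop (felt at 0.85 N m, under about 0.1 rad of over-turn), turned it clockwise five clicks, threw the lock lever to its end stop, and handed the job in with the gripper clear; no verdict was returned.

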